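# Snap a cover onto its housing and pull-test the catches

### The arm

A 6-joint arm with a two-finger parallel gripper is mounted at the origin on a cart in front of the work surface, level with it; the furniture and walls round the work are solid. World frame = base frame: x ahead of the robot, y to its left, z up, the work surface at z = 0. Lengths are in m, angles in degrees, forces in N, time in s.
With the tool pointing down it reaches from about 0.225 to 0.875 m from the base axis. Payload 3.4 kg.
Tool frame: the origin (TCP) lies on the front face of the gripper's body, between the roots of the fingers; the fingertips stand 73 mm ahead of it and the grasp point (between the pads) lies 54 mm ahead of it (arm.tcp_to_tips is the z of the fingertips in the tool frame, in m); z points along the fingers, y is the direction in which the jaws open and shut (so a half turn about z gives the same grasp; the last joint's range is limited). The gripper opens to 85 mm and grips with 20 to 120 N. Pads are 22 mm wide; open, the fingers measure 114 mm over their backs; the gripper's body (76 mm by 85 mm) begins 54 mm behind the grasp point. The pads swing forward as they close: fully open they stand 13 mm farther back than shut.
Start: joints at [-81.532, 15.808, 86.224, -0, 77.962, -6.933], TCP at [0.153, -0.554, 0.304] pointing down, gripper open.
Joint ranges: [-165.64, 165.64], [-43.16, 119.46], [12.63, 154.43], [-67.54, 247.53], [6.08, 155.33], [-154.97, 154.97]. Speed limits (degrees/s): [147.25, 147.25, 180, 180, 180, 180].

### API

Orientations are given as a 3x3 rotation matrix whose columns are the frame's x, y, z axes.
In Python, from cell import arm gives the robot as it stands.
- The arm moves only by the tool play_rows, never from a script. Its argument "plan" is text: rows parted by semicolons, each of 4 numbers parted by spaces: the shift along the tool's x, y, z in units of 25 mm (1.0 is 25 mm), then the turn about the tool's z in units of 6 degrees (1.0 is 6 degrees). A call has 1 to 5 rows; each row is the pose to reach, as a shift and turn from the pose commanded when the call began, along the tool's axes at that moment; what a row does not reach only later rows make up. A row lasts 1/8 s, in which the tool goes at most 62.5 mm and 10.7 degrees, less where a joint would pass 70% of its speed; a pose out of reach is approached as far as the arm can. A call with a gripper value outside its range is refused whole. "fingers" is the closure, from -1 (fully open) to 1 (shut), set as the call begins (left out, the last holds). The fingers move at their own pace and stop on an object; "newtons" is the grip in N (left out, the last holds). Time passes only in rows, so rows that repeat a pose let the fingers close. It gives the time, the measured TCP pose, the force and the opening at its end, in the units of the state.
- arm.observe(): the state, without advancing time (a new reading comes with each control period).
- arm.capture(name): name is "side" or "top"; returns the picture (400x640x3 uint8, red, green, blue); there is no depth.
- arm.calibration(name): a dict with "fx", "fy", "cx", "cy" (pixels), "distortion" ([k1, k2, p1, p2, k3] as OpenCV has them; the pictures are not rectified), "rvec" (rotation vector, rad) and "tvec" (3), from world to camera coordinates, as OpenCV has them. Camera axes: x right, y down, z forward; pixel columns grow to the right and rows downward; lengths in m; the calibration is good to about 2 mm. A picture is of the moment at which its call begins. calibration takes no time and is no camera call.
- arm.job_done(): hands the job in, once; it reports no verdict.
Trained networks look in the newest picture that a camera, given by its name, has taken for a name from the list of things; names that differ only in an ending like _2 or _b are one class to them, and where a whole thing is asked for, a point or a joint stands for the part that bears it (a point fixed in the world has none). Each returns a list of dicts, best first, with "score" (0 to 1); they miss things now and then, are a little off and sometimes report something else, mostly with a low value. They report only what shows in the picture. A call takes as long as a camera call. They do not tell look-alikes from the thing itself.
- arm.search_frame(name, camera): "position" ([row, column] in pixels, amid what is visible of it).
The state is a dict: "t": time; "qpos": joint angles; "qd": joint speeds; "joint_torque": joint torques, N m; "tool_pos": TCP position; "tool_rot": TCP orientation; "contact_force": force on the tool from outside, world axes, zero at the start; "wrist_torque": the same for the moment, N m; "gripper_width": finger opening in m.
Only numpy, scipy, OpenCV 4.12 (cv2) and the standard library are available. Lean on these libraries where they do the work, as an engineer would, in place of code of your own. Each camera call takes 0.05 s, during which the arm holds its last target.

### The job

Lay the blue snap cover loosely on the housing of the spring pull tester, with its pull tab at the end away from the scale, and let go of it before it snaps in; then press it down until it sits level on the seat and both spring catches have snapped over its side lugs. Now take it by the tab and pull straight up until the red pointer stands in the green band of the scale, hold it there for a second, ease it gently back down to rest and let go, with the cover still snapped on. Do not pull into the red, and leave the other tools alone.

Things in the scene. Friction and masses are not known exactly. Their poses are not given: they have to be found in the camera images.
- cover_mid (a point): Centre (half-way up) of the loose blue snap cover, a solid flat bar 150 mm long (x), 56 wide (y), 18 high (z), about 160 g, lying right way up on the bench. x points toward the end with the pull tab, z up. Grip it across the 56 mm, near mid-length. At x = +38 a side lug sticks out 5 mm from each long side (12 mm long, 5 high, flush with the flat underside).
- press_spot (a point): White round spot on the cover's top face, 15 mm from its middle toward the tab. With the cover laid loosely on the housing, about 8 to 10 N pressed straight down here snaps it home (20 N does no harm). Axes as cover_mid.
- cover_tab (a point): Grip point of the cover's pull tab: an upright fin 60 mm from the cover's middle, 10 mm thick along the cover's x, 28 mm wide along y, rising 36 mm above the top face. This point is on its centre line, 20 mm above the top face (38 mm above the underside). Axes as cover_mid. Grip from above across the 10 mm.
- cover_front (a point): Centre line of the cover's underside near the plain end, at cover x = -70 mm; same axes as cover_mid.
- cover_back (a point): Centre line of the cover's underside near the tab end, at cover x = +70 mm; same axes as cover_mid.
- seat (a point): Centre of the housing's flat top on the tester's spring carriage, 150 x 46 mm, 48 mm above the bench at rest. x points from the scale end to the tab end, z up. The seated cover's underside centre lies here, axes the same way. Guides 15 mm high, flaring 5 mm, stand at both ends (x = +-78) and at the corners (x = -71 to -51 and +52 to +70); the sides are open for fingers from x = -50 to +30.
- catch_left_nose (a point): Tip of the spring catch on the seat's +y side, at seat x = +38, y = +30, 8 mm above the seat. The catch is 14 mm wide in x and reaches from y = 30 to 42, its top 17 mm above the seat. Its sloping face holds the lug of a loosely laid cover about 12 mm up, so the tab end lies high and the plain end rests on the seat.
- catch_right_nose (a point): The same for the catch on the seat's -y side.
- scale (a point): Middle of the slotted upright scale plate (46 mm wide, top 80 mm above the bench) at the end of the tester nearest the robot; white with a green band, and red above it. The red pointer moves up through the slot with the carriage.
- tester: Centre of the underside of the tester's dark steel base plate, 210 x 150 x 12 mm, fixed to the bench; axes as seat. Two guide posts 88 mm high over the bench stand on it at x = -55, y = +-56.
- gauge (a joint): Lift of the spring carriage with its red pointer, m: 0 at rest on its stop, grows as it is pulled up. Lifting it with the cover on takes about 6 N plus 0.4 N per mm. The green band is 0.015 to 0.025, red begins at 0.029, the end stop is at 0.040.
- catch_left (a joint): Outward travel of the spring catch on the seat's +y side, m: 0 when it is fully in (over the lug if the cover is seated); it is pushed out about 0.003 as the lug goes past, and springs back.
- catch_right (a joint): The same for the catch on the seat's -y side.
- cover: The whole snap cover, origin at the centre of its underside, axes as cover_mid.
- blue_stand_mid (a point): Bystander: centre of a blue bur stand, 68 x 78 x 68 mm. Leave alone.
- flush_cutter_mid (a point): Bystander: centre of a pair of flush cutters with dark blue handles lying on the bench, 57 x 139 x 12 mm. Leave alone.
- scorper_mid (a point): Bystander: centre of a wooden-handled scorper lying on the bench, 25 x 162 x 25 mm. Leave alone.
Things that resemble listed ones, but are neither listed nor needed, are in the scene too. Of the things shaped like the cover, the blue one is meant.

How it is judged:
By the outcome, as a careful person would: the job done as asked, in the order asked, and still so for the second after the job is handed in, with the robot touching nothing.
It also fails if it takes over 64 s, if anything falls off the work surface, if the arm or the gripper's body presses on something with over 40 N, if the wrist force passes 120 N, or if a joint passes its speed limit or range.

## Working session

There is one attempt and no reset: what is moved stays moved. The work goes in short steps, Python scripts to look and compute and a tool call to move; the robot and the scene stay as the last step left them, time stands still between calls to the robot, and variables do not carry over. Pictures are saved under pics/ and viewed, and the job is handed in when it is done.

Besides the shell and the picture viewer there is one more tool, called after ">>>" as name(argument=value, ...) on one line, values as JSON. play_rows: Moves the arm, as the interface text tells. Its arguments: {"type":"object","properties":{"plan":{"type":"string"},"fingers":{"type":"number"},"newtons":{"type":"number"}},"required":["plan"]}

```bash
ls; mkdir -p pics; python3 - <<'E'
from cell import arm
import cv2
s=arm.observe()
for k in s: print(k,s[k])
for n in("side","top"):
    im=arm.capture(n); cv2.imwrite(f"pics/{n}0.png",im[:,:,::-1]); print(arm.calibration(n))
    for k in ("cover_mid","press_spot","cover_tab","cover_front","cover_back","seat","catch_left_nose","scale","tester","cover"):
        try: print(n,k,[(r["position"],round(r["score"],2)) for r in arm.search_frame(k,n)][:4])
        except Exception as e: print(k,e)
E
```

```text
pics
t 0.0
qpos [-8.15332247e+01  1.58461168e+01  8.62970481e+01  3.83993248e-05
  7.79613742e+01 -6.93288742e+00]
qd [ 0.02225789 -0.09345147 -0.02716049  0.06781788  0.03636024 -0.00417058]
joint_torque [ 7.71495047e-05 -4.16778839e+01 -2.45804644e+01 -1.54647597e-05
  1.09538849e-02 -8.30200548e-06]
tool_pos [ 0.15262457 -0.55394781  0.30304186]
tool_rot [[ 9.64097034e-01  2.65550064e-01 -2.67991134e-04]
 [ 2.65550107e-01 -9.64095370e-01  1.80476303e-03]
 [ 2.20885925e-04 -1.81113175e-03 -9.99998336e-01]]
contact_force [-0.19630436  1.07377107 -0.63226129]
wrist_torque [0.00181116 0.01083254 0.01989739]
gripper_width 0.08538317670630416
{'fx': 478.5036206834334, 'fy': 478.5036206834334, 'cx': 316.9066611389735, 'cy': 192.57809610888742, 'distortion': array([0.01836442, 0.        , 0.        , 0.        , 0.        ]), 'rvec': array([ 2.21532976, -0.12482954,  0.05562497]), 'tvec': array([-0.55219897,  0.12463555,  1.4907618 ])}
side cover_mid [([202.1, 322.0], 0.71), ([171.0, 308.8], 0.64)]
side press_spot [([171.8, 308.4], 0.8), ([197.5, 319.8], 0.62)]
side cover_tab [([198.6, 31
[... 533 characters left out ...]
6, 'distortion': array([0.04438768, 0.        , 0.        , 0.        , 0.        ]), 'rvec': array([ 2.11334411, -2.12454239,  0.18702374]), 'tvec': array([0.03487818, 0.55035779, 1.36397226])}
top cover_mid [([200.5, 251.1], 0.88), ([193.4, 301.1], 0.77)]
top press_spot [([198.7, 249.1], 0.71), ([194.6, 300.0], 0.66)]
top cover_tab [([190.2, 298.9], 0.83), ([199.6, 247.9], 0.57)]
top cover_front [([192.0, 298.3], 0.76), ([201.4, 251.1], 0.68)]
top cover_back [([205.2, 252.2], 0.81), ([190.1, 301.6], 0.77)]
top seat [([180.6, 373.8], 0.73)]
top catch_left_nose []
top scale [([187.3, 368.0], 0.67)]
top tester [([190.2, 371.1], 0.85)]
top cover [([194.7, 300.2], 0.94), ([202.6, 251.7], 0.79)]
```

```bash
python3 - <<'E'
import cv2
for n,(r,c) in {"top":(190,320),"side":(210,320)}.items():
    im=cv2.imread(f"pics/{n}0.png")
    cr=im[r-75:r+75,c-100:c+100]
    cv2.imwrite(f"pics/{n}0z.png",cv2.resize(cr,None,fx=4,fy=4,interpolation=cv2.INTER_CUBIC))
E
```

```text
(no output)
```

View pics/top0.png

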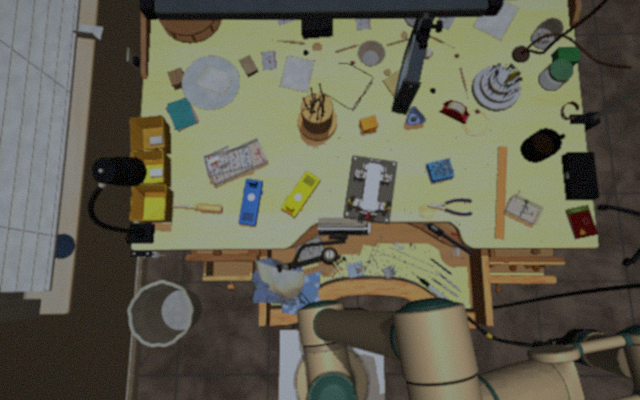

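View pics/side0.png

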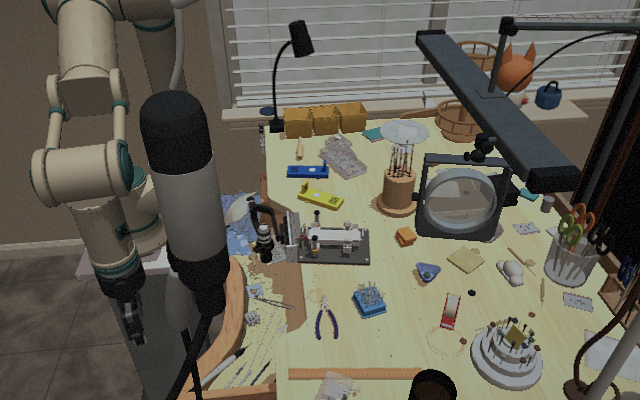

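View pics/top0z.png

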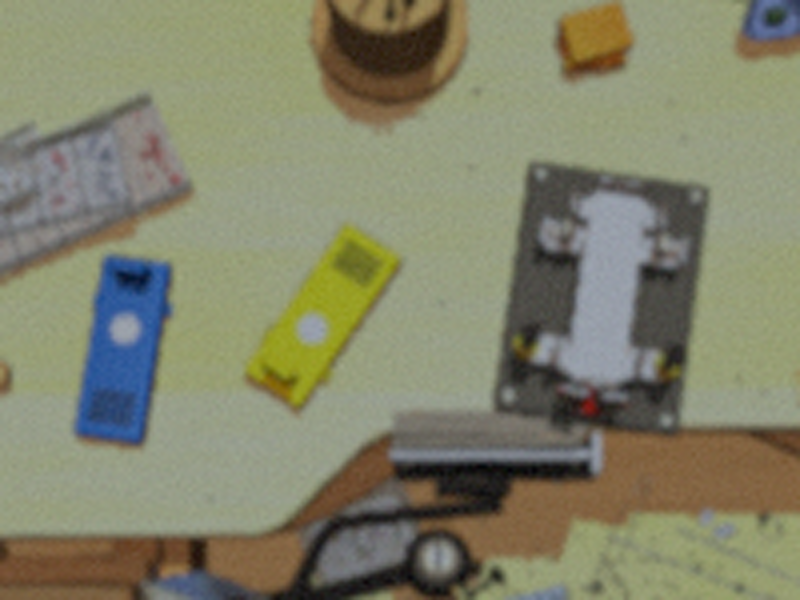

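View pics/side0z.png

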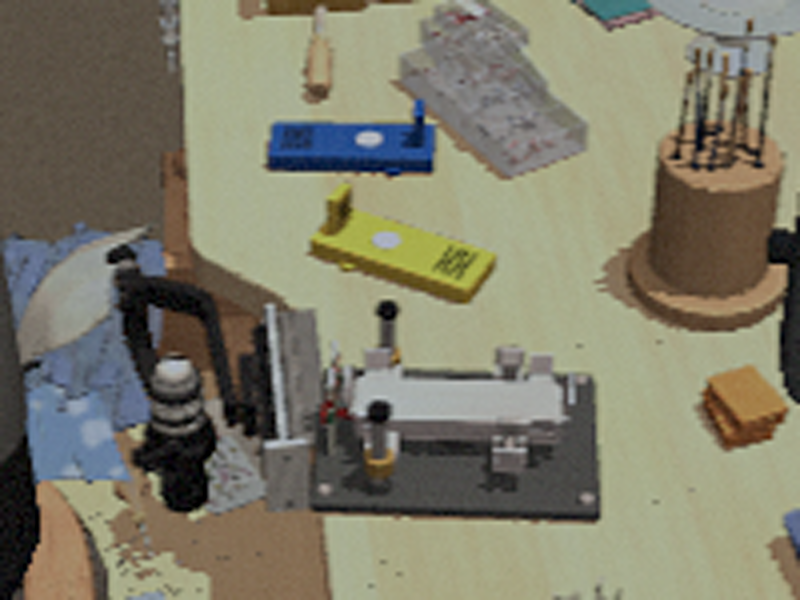

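The top view shows the blue cover at about row 203, col 251, with its tab at the far end. The yellow look-alike is at (193, 301). The tester is at (187, 371), scale end toward the robot. Next I'll fit the poses with projected models.

```bash
cat > h.py <<'E'
import numpy as np, cv2
from scipy.optimize import minimize, least_squares
from cell import arm
def proj(n,P):
    c=arm.calibration(n)
    K=np.array([[c['fx'],0,c['cx']],[0,c['fy'],c['cy']],[0,0,1]])
    return cv2.projectPoints(np.asarray(P,float).reshape(-1,1,3),c['rvec'],c['tvec'],K,c['distortion'])[0][:,0]
def T(p,P,z0=0):
    x,y,a=p; P=np.asarray(P,float); R=np.array([[np.cos(a),-np.sin(a)],[np.sin(a),np.cos(a)]])
    return np.c_[P[:,:2]@R.T+[x,y],P[:,2]+z0]
def box(x0,x1,y0,y1,z0,z1): return np.array([[x,y,z] for x in(x0,x1) for y in(y0,y1) for z in(z0,z1)])
COVER=[box(-.075,.075,-.028,.028,0,.018),box(.055,.065,-.014,.014,.018,.054),box(.032,.044,-.033,.033,0,.005)]
PLATE=[box(-.105,.105,-.075,.075,0,.012)]
S=8
def sil(n,p,boxes,shape,z0=0):
    m=np.zeros((shape[0]*S,shape[1]*S),np.uint8)
    for b in boxes:
        q=(proj(n,T(p,b,z0))+.5)*S-.5
        cv2.fillConvexPoly(m,cv2.convexHull(np.round(q*16).astype(np.int32)),1,shift=4)
    return cv2.resize(m.astype(np.float32),shape[::-1],interpolation=cv2.INTER_AREA)
E
cat > fit.py <<'E'
from h import *
t=cv2.imread('pics/top0.png'); s=cv2.imread('pics/side0.png')
def soft(im):
    f=cv2.GaussianBlur(im,(0,0),.5).astype(float); return np.clip((f[:,:,0]-f[:,:,2])/90.,0,1), f
for n,im in(("top",t),("side",s)):
    w,_=soft(im); r,c=(203,251) if n=="top" else(171,308)
    print(n, w[r-3:r+4:3,c-30:c+31:4].round(1))
ims={"top":t,"side":s}
def cost(p,names):
    e=0
    for n in names:
        r,c=(203,251) if n=="top" else(171,308)
        sl=np.s_[r-35:r+35,c-35:c+35]
        m=sil(n,p,COVER,(400,640))[sl]
        f=cv2.GaussianBlur(ims[n],(0,0),.6).astype(float)[sl]
        d=f[:,:,0]-f[:,:,2]
        mb=cv2.GaussianBlur(m,(0,0),.8)
        if n=="top": pass
        obs=(d>25).astype(float); obs=cv2.GaussianBlur(obs,(0,0),.8)
        e+=((mb-obs)**2).sum()
    return e
def plane(n,uv,z):
    c=arm.calibration(n);K=np.array([[c['fx'],0,c['cx']],[0,c['fy'],c['cy']],[0,0,1]])
    u=cv2.undistortPoints(np.array(uv,float).reshape(-1,1,2),K,c['distortion'])[:,0]
    R=cv2.Rodrigues(c['rvec'])[0];C=-R.T@c['tvec'];d=np.c_[u,np.ones(len(u))]@R
    return C+d*((z-C[2])/d[:,2])[:,None]
p0=plane("top",[[251,203]],.018)[0]; print(p0)
x0=[p0[0],p0[1],-.1]
for names in(["top"],["side"],["top","side"]):
    r=min((minimize(cost,[x0[0],x0[1],a],args=(names,),method='Nelder-Mead',options=dict(initial_simplex=[[x0[0]+dx,x0[1]+dy,a+da] for dx,dy,da in((-.01,-.01,-.1),(.015,0,0),(0,.015,0),(0,0,.15))],xatol=1e-4,fatol=.01)) for a in(-.2,0)),key=lambda r:r.fun)
    print(names,r.x[:2],np.degrees(r.x[2]),r.fun)
pc=r.x
zc=np.array([[530,162],[708,187],[677,432],[497,410]])/4.+[220,115]-.4
W=plane("top",zc,.012); print(W)
M=np.array([[.105,.075,.012],[.105,-.075,.012],[-.105,-.075,.012],[-.105,.075,.012]])
r=least_squares(lambda p:(T(p,M)-W)[:,:2].ravel(),[W[:,0].mean(),W[:,1].mean(),-.1]);pt=r.x
print("tester",pt[:2],np.degrees(pt[2]),r.fun.round(4))
np.save('pc.npy',pc);np.save('pt.npy',pt)
SEAT=np.array([[.075,.023,.048],[.075,-.023,.048],[-.075,-.023,.048],[-.075,.023,.048]])
for n,(r0,c0) in {"top":(190,320),"side":(210,320)}.items():
    z=cv2.resize(ims[n][r0-75:r0+75,c0-100:c0+100],None,fx=4,fy=4,interpolation=cv2.INTER_CUBIC)
    for P,p in((M,pt),(SEAT,pt),(M*[1,1,0],pt)):
        q=(proj(n,T(p,P))+.5-[c0-100,r0-75])*4-.5
        cv2.polylines(z,[np.round(q).astype(int)],True,(0,0,255),1)
    for b in COVER:
        q=(proj(n,T(pc,b))+.5-[c0-100,r0-75])*4-.5
        cv2.polylines(z,[cv2.convexHull(np.round(q).astype(np.int32))],True,(0,255,255),1)
    cv2.imwrite(f"pics/{n}0fit.png",z)
E
python3 fit.py
```

```text
top [[0.  0.  0.  0.  0.  0.  1.  0.6 0.7 1.  0.  0.  0.  0.  0.  0. ]
 [0.  0.  0.  0.  0.  0.  1.  1.  1.  1.  0.  0.  0.  0.  0.  0. ]
 [0.  0.  0.  0.  0.  0.4 1.  1.  1.  1.  0.  0.  0.  0.  0.  0. ]]
side [[0.  0.  0.  1.  0.5 1.  1.  1.  0.4 0.4 1.  0.7 1.  0.  0.  0. ]
 [0.  0.  0.  0.8 0.7 1.  1.  1.  0.7 0.7 1.  0.7 1.  0.  0.  0. ]
 [0.  0.  0.  0.8 0.8 0.8 0.8 0.9 0.9 0.9 1.  1.  1.  0.  0.  0. ]]
[0.54507093 0.2543345  0.018     ]
['top'] [0.55111591 0.25800423] -7.996059426298359 26.57017001138948
['side'] [0.5507504  0.26211938] -9.725905585607375 22.420164503877352
['top', 'side'] [0.55062943 0.25878742] -8.352440144535784 56.64029700110272
[[ 0.70487901 -0.07531941  0.012     ]
 [ 0.68234334 -0.22105947  0.012     ]
 [ 0.47953793 -0.18906143  0.012     ]
 [ 0.49813764 -0.045164    0.012     ]]
tester [ 0.59122448 -0.13265108] -8.446321890056804 [ 0.0012  0.0014  0.0017 -0.0012 -0.0032 -0.0024  0.0002  0.0021]
```

View pics/top0fit.png

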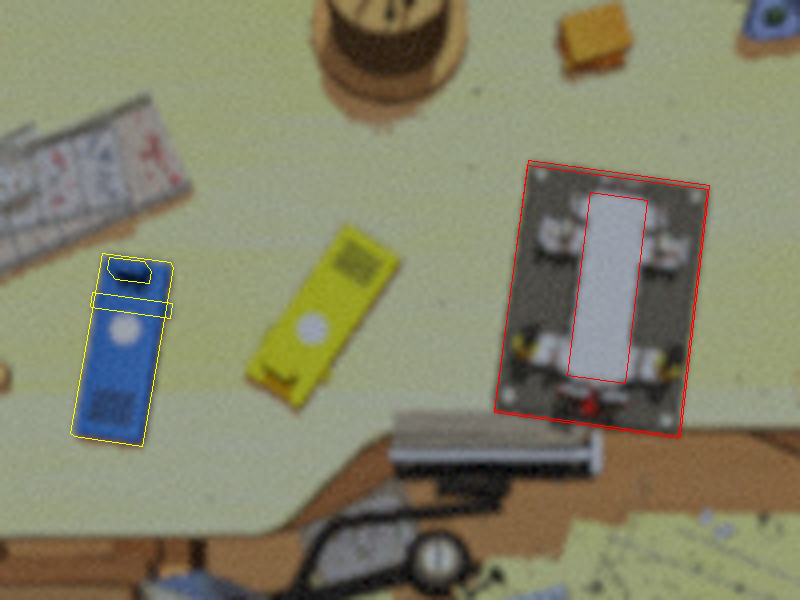

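View pics/side0fit.png

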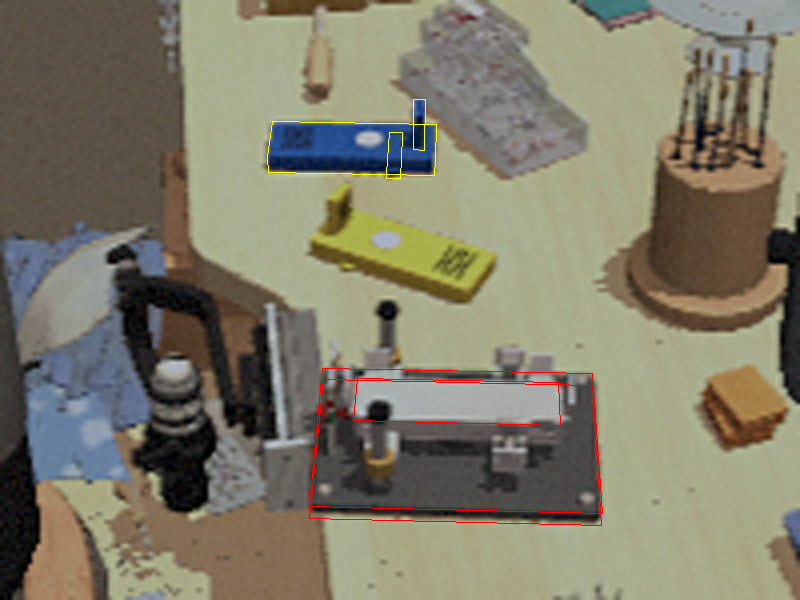

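```bash
python3 - <<'E'
from h import *
pt=np.load('pt.npy');pc=np.load('pc.npy')
SEAT=np.array([[.075,.023,.048],[.075,-.023,.048],[-.075,-.023,.048],[-.075,.023,.048]])
R=lambda x0,x1,y0,y1,z:np.array([[x0,y0,z],[x1,y0,z],[x1,y1,z],[x0,y1,z]])
L=[SEAT,R(.031,.045,.03,.042,.065),R(.031,.045,-.042,-.03,.065),R(-.105,.105,-.075,.075,.012),R(-.057,-.053,.054,.058,.088),R(-.057,-.053,-.058,-.054,.088)]
outs=[]
for n,(r0,c0) in {"top":(187,371),"side":(236,337)}.items():
    im=cv2.imread(f'pics/{n}0.png'); h=38;k=10
    z=cv2.resize(im[r0-h:r0+h,c0-h:c0+h],None,fx=k,fy=k,interpolation=cv2.INTER_CUBIC)
    z=np.clip(z*1.6,0,255).astype(np.uint8)
    for P in L:
        q=(proj(n,T(pt,P))+.5-[c0-h,r0-h])*k-.5
        cv2.polylines(z,[np.round(q).astype(int)],True,(0,0,255),1)
    cv2.imwrite(f"pics/{n}0t.png",z[:600] if 0 else cv2.resize(z,(600,600)))
E
```

```text
(no output)
```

View pics/top0t.png

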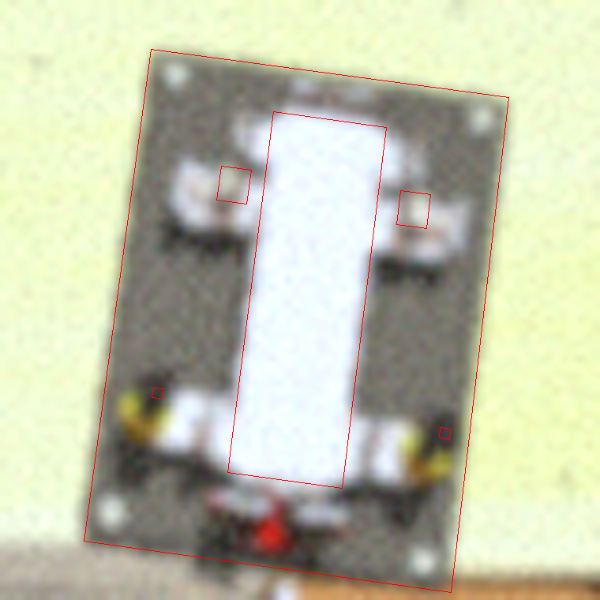

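View pics/side0t.png

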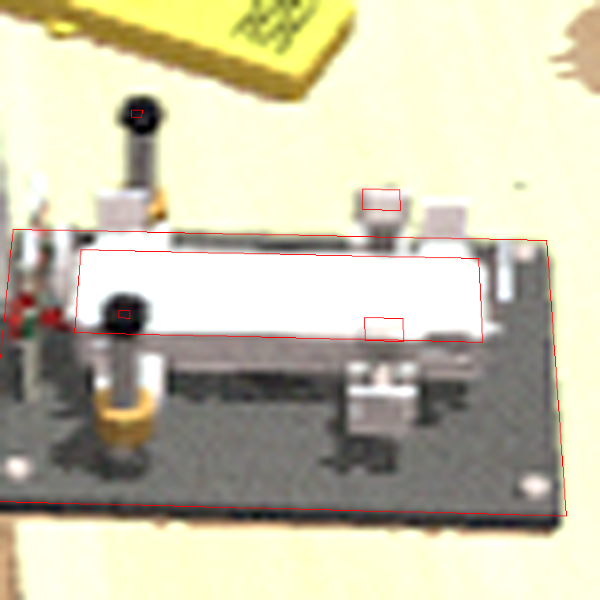

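```bash
cat > edge.py <<'E'
from h import *
from scipy.ndimage import map_coordinates
def fitedges(ims,segs,p0,chan,half=4,it=6,cams=("top","side"),show=True):
    """segs: {cam:[(A,B)]} 3D local segments"""
    p=np.array(p0,float)
    def samp(p,n,sg):
        a=np.linspace(.06,.94,40)[:,None]; P=sg[0]*(1-a)+sg[1]*a
        return proj(n,T(p,P))
    for i in range(it):
        obs=[]
        for n in cams:
            g=chan(cv2.GaussianBlur(ims[n],(0,0),.7).astype(float))
            for k,sg in enumerate(segs.get(n,[])):
                q=samp(p,n,sg); d=q[-1]-q[0]; d/=np.linalg.norm(d); nv=np.array([-d[1],d[0]])
                s=np.arange(-half,half+.01,.1)
                pts=q[:,None]+s[None,:,None]*nv
                v=map_coordinates(g,[pts[...,1],pts[...,0]],order=3)
                # median along the edge, then 50% crossing at strongest gradient
                dv=np.abs(np.gradient(v,axis=1)); 
                w=cv2.GaussianBlur(dv,(0,0),3)
                j=w.argmax(1); off=s[j]
                m=np.abs(off-np.median(off))<1.0
                obs.append((n,k,sg,q,nv,off,m))
        def f(pp):
            o=[]
            for n,k,sg,q,nv,off,m in obs:
                o.append((((samp(pp,n,sg)-q)@nv)-off)[m])
            return np.concatenate(o)
        p=least_squares(f,p,loss='soft_l1',f_scale=.3).x
        half=max(2,half-.5)
    if show:
        for n,k,sg,q,nv,off,m in obs: print(n,k,sg[0].round(3),sg[1].round(3),'resid',round(float(np.median(off)),2),m.sum())
    return p
def rect(x0,x1,y0,y1,z,which="LRFB"):
    c={'F':([x1,y0,z],[x1,y1,z]),'B':([x0,y0,z],[x0,y1,z]),'L':([x0,y1,z],[x1,y1,z]),'R':([x0,y0,z],[x1,y0,z])}
    return [tuple(np.array(v,float) for v in c[w]) for w in which]
E
python3 - <<'E'
from edge import *
for n in("top","side"):
    c=arm.calibration(n);R=cv2.Rodrigues(c['rvec'])[0];print(n,-R.T@c['tvec'])
ims={n:cv2.imread(f'pics/{n}0.png') for n in("top","side")}
rb=lambda f:f[:,:,2]-f[:,:,0]
pt=np.load('pt.npy');pc=np.load('pc.npy')
pl={"top":rect(-.105,.105,-.075,.075,.012,"LRF"),"side":rect(-.105,.105,-.075,.075,.012,"LF")}
for cams in(("top",),("side",),("top","side")):
    r=fitedges(ims,pl,pt,rb,cams=cams); print("plate",cams,r[:2].round(4),np.degrees(r[2]).round(2))
g=lambda f:f.sum(2)
se={"top":[(np.array([-.045,.023,.048]),np.array([.025,.023,.048])),(np.array([-.045,-.023,.048]),np.array([.025,-.023,.048]))]}
def one(p): return None
r2=fitedges(ims,{"top":se["top"]},r,g,cams=("top",),it=1,half=3)
print("seat-only top",r2)
co={"top":rect(-.075,.075,-.028,.028,.018,"B")+rect(-.075,.03,-.028,.028,.018,"LR")+rect(-.075,.075,-.028,.028,0.018,"F"),"side":rect(-.075,.03,-.028,.028,.018,"L")+rect(-.075,.03,-.028,.028,0,"R")+rect(-.075,.075,-.028,.028,.018,"FB")}
for cams in(("top",),("side",),("top","side")):
    r=fitedges(ims,co,pc,rb,cams=cams); print("cover",cams,r[:2].round(4),np.degrees(r[2]).round(2))
E
```

```text
top [0.28810508 0.01798925 1.44263729]
side [ 0.4309463  -1.16836056  0.99601574]
top 0 [-0.105  0.075  0.012] [0.105 0.075 0.012] resid 0.65 34
top 1 [-0.105 -0.075  0.012] [ 0.105 -0.075  0.012] resid -0.5 37
top 2 [ 0.105 -0.075  0.012] [0.105 0.075 0.012] resid -0.1 40
plate ('top',) [ 0.5893 -0.1315] -9.25
side 0 [-0.105  0.075  0.012] [0.105 0.075 0.012] resid 0.0 40
side 1 [ 0.105 -0.075  0.012] [0.105 0.075 0.012] resid 0.0 40
plate ('side',) [ 0.5907 -0.1322] -9.38Traceback (most recent call last):
  File "<stdin>", line 9, in <module>
  File "edge.py", line 29, in fitedges
    p=least_squares(f,p,loss='soft_l1',f_scale=.3).x
      ~~~~~~~~~~~~~^^^^^^^^^^^^^^^^^^^^^^^^^^^^^^^
    return func(*args, **kwargs)
    result = trf(vector_fun.fun, vector_fun.jac, x0, f0, J0, lb, ub, ftol, xtol,
                 gtol, max_nfev, x_scale, loss_function, tr_solver,
                 tr_options.copy(), verbose, callback=callback_wrapped)
    return trf_no_bounds(
        fun, jac, x0, f0, J0, ftol, xtol, gtol, max_nfev, x_scale,
        loss_function, tr_solver, tr_options, verbose, call
[... 641 characters left out ...]
  mf)
                             ^^^
    df = [f_eval - f0 for f_eval in f_evals]
                                    ^^^^^^^
    f = np.atleast_1d(self.fun(x, *self.args, **self.kwargs))
                      ~~~~~~~~^^^^^^^^^^^^^^^^^^^^^^^^^^^^^^
    return np.atleast_1d(self.fun(x))
                         ~~~~~~~~^^^
    return self.f(x, *self.args, **self.kwargs)
           ~~~~~~^^^^^^^^^^^^^^^^^^^^^^^^^^^^^^
  File "edge.py", line 27, in f
    o.append((((samp(pp,n,sg)-q)@nv)-off)[m])
                ~~~~^^^^^^^^^
  File "edge.py", line 8, in samp
    return proj(n,T(p,P))
  File "h.py", line 5, in proj
    c=arm.calibration(n)
ValueError: time passes only in moves, steps and waits
```

```bash
python3 - <<'E'
import pickle
from cell import arm
pickle.dump({n:arm.calibration(n) for n in("top","side")},open('cal.pkl','wb'))
s=open('h.py').read().replace("c=arm.calibration(n)","c=CAL[n]").replace("from cell import arm","import pickle\nfrom cell import arm\nCAL=pickle.load(open('cal.pkl','rb'))")
open('h.py','w').write(s)
print(arm.observe()['t'])
E
cat > m1.py <<'E'
from edge import *
ims={n:cv2.imread(f'pics/{n}0.png') for n in("top","side")}
rb=lambda f:f[:,:,2]-f[:,:,0]
pt=np.load('pt.npy');pc=np.load('pc.npy')
pl={"top":rect(-.105,.105,-.075,.075,.012,"LRF"),"side":rect(-.105,.105,-.075,.075,.012,"LF")}
for cams in(("top",),("side",),("top","side")):
    r=fitedges(ims,pl,pt,rb,cams=cams,show=0); print("plate",cams,r[:2].round(4),np.degrees(r[2]).round(2))
pt=r
g=lambda f:f.sum(2)
V=lambda *a:np.array(a,float)
se=[(V(-.045,.023,.048),V(.025,.023,.048)),(V(-.045,-.023,.048),V(.025,-.023,.048))]
r2=fitedges(ims,{"top":se},r,g,cams=("top",),it=4,half=3)
print("seat-only top",r2[:2].round(4),np.degrees(r2[2]), "lateral diff", (r2[:2]-r[:2])@[-np.sin(r[2]),np.cos(r[2])])
co={"top":rect(-.075,.075,-.028,.028,.018,"B")+rect(-.075,.03,-.028,.028,.018,"LR")+rect(-.075,.075,-.028,.028,0.018,"F"),"side":rect(-.075,.03,-.028,.028,.018,"L")+rect(-.075,.03,-.028,.028,0,"R")+rect(-.075,.075,-.028,.028,.018,"FB")}
for cams in(("top",),("side",),("top","side")):
    r=fitedges(ims,co,pc,rb,cams=cams); print("cover",cams,r[:2].round(4),np.degrees(r[2]).round(2))
np.save('pc2.npy',r);np.save('pt2.npy',pt)
E
python3 m1.py
```

```text
1.1
plate ('top',) [ 0.5893 -0.1315] -9.25
plate ('side',) [ 0.5907 -0.1322] -9.38
plate ('top', 'side') [ 0.5903 -0.1319] -9.4
top 0 [-0.045  0.023  0.048] [0.025 0.023 0.048] resid 0.45 27
top 1 [-0.045 -0.023  0.048] [ 0.025 -0.023  0.048] resid -0.7 25
seat-only top [ 1.1341 -0.2282] -11.873586204962887 lateral diff -0.00619592432521987
top 0 [-0.075 -0.028  0.018] [-0.075  0.028  0.018] resid 0.3 40
top 1 [-0.075  0.028  0.018] [0.03  0.028 0.018] resid 0.2 40
top 2 [-0.075 -0.028  0.018] [ 0.03  -0.028  0.018] resid -0.2 40
top 3 [ 0.075 -0.028  0.018] [0.075 0.028 0.018] resid -0.4 40
cover ('top',) [0.5497 0.2566] -8.35
side 0 [-0.075  0.028  0.018] [0.03  0.028 0.018] resid 0.5 40
side 1 [-0.075 -0.028  0.   ] [ 0.03  -0.028  0.   ] resid -0.4 40
side 2 [ 0.075 -0.028  0.018] [0.075 0.028 0.018] resid -0.3 40
side 3 [-0.075 -0.028  0.018] [-0.075  0.028  0.018] resid 0.35 40
cover ('side',) [0.5508 0.261 ] -8.02
top 0 [-0.075 -0.028  0.018] [-0.075  0.028  0.018] resid 0.3 40
top 1 [-0.075  0.028  0.018] [0.03  0.028 0.018] resid 0.4 40
top 2 [-0.075 -0.028  0.018] [ 0.03  -0.028  0.018] resid -0.1 40
top 3 [ 0.075 -0.028  0.018] [0.075 0.028 0.018] resid -0.4 40
side 0 [-0.075  0.028  0.018] [0.03  0.028 0.018] resid -0.1 40
side 1 [-0.075 -0.028  0.   ] [ 0.03  -0.028  0.   ] resid -1.0 40
side 2 [ 0.075 -0.028  0.018] [0.075 0.028 0.018] resid -0.2 40
side 3 [-0.075 -0.028  0.018] [-0.075  0.028  0.018] resid 0.4 40
cover ('top', 'side') [0.55   0.2571] -8.51
```

```bash
cat > go.py <<'E'
from h import *
PC=np.load('pc2.npy'); PT=np.load('pt2.npy')
def st():
    s=arm.observe(); R=np.array(s['tool_rot']); p=np.array(s['tool_pos'])
    print('t',round(s['t'],2),'pos',p.round(4),'yaw',round(np.degrees(np.arctan2(R[1,0],R[0,0])),2),'F',np.round(s['contact_force'],1),'w',round(s['gripper_width'],4),'tilt',R[:2,2].round(4))
    return s,p,R
def to(pos,yawdeg):
    s,p,R=st(); d=R.T@(np.array(pos)-p)/.025
    cur=np.degrees(np.arctan2(R[1,0],R[0,0])); t=-(yawdeg-cur)/6
    print('plan',d.round(3),t.round(3))
E
python3 - <<'E'
from go import *
print(arm.tcp_to_tips)
p=T(PC,[[.003,0,.2]])[0]; print(p)
to(p,-8.4)
E
```

```text
0.0726
[0.55294965 0.25663326 0.2       ]
t 1.1 pos [ 0.1527 -0.5544  0.3039] yaw 15.4 F [-0.6  0.1  0.4] w 0.0852 tilt [ 0.     -0.0001]
plan [ 24.051 -27.024   4.154] 3.967
```

>>> play_rows(plan="24 -27 0 4;24 -27 0 4;24 -27 0 4;24 -27 0 4;24 -27 0 4", fingers=-1, newtons=40)

```text
t: 1.72
tool_pos: [0.2914, -0.2723, 0.3042]
tool_rot: [[0.989, -0.15, 0.001], [-0.15, -0.989, -0.001], [0.001, 0.001, -1.0]]
contact_force: [0.5, -0.8, 0.3]
gripper_width: 0.0853
```

```bash
python3 - <<'E'
from go import *
to(T(PC,[[.003,0,.2]])[0],-8.4)
E
```

```text
t 1.73 pos [ 0.2914 -0.2723  0.3042] yaw -8.65 F [ 0.5 -0.8  0.3] w 0.0853 tilt [ 0.0011 -0.0007]
plan [  7.154 -22.493   4.163] -0.042
```

>>> play_rows(plan="7.1 -22.5 1 0;7.1 -22.5 1 0;7.1 -22.5 1 0;7.1 -22.5 1 0;7.1 -22.5 1 0")

```text
t: 2.35
tool_pos: [0.429, 0.0083, 0.291]
tool_rot: [[0.989, -0.149, 0.002], [-0.149, -0.989, -0.001], [0.002, 0.0, -1.0]]
contact_force: [1.0, -1.0, 0.3]
gripper_width: 0.0848
```

```bash
python3 - <<'E'
from go import *
to(T(PC,[[.003,0,.13]])[0],-8.4)
E
```

```text
t 2.35 pos [0.429  0.0083 0.291 ] yaw -8.58 F [ 1.  -1.   0.3] w 0.0848 tilt [ 0.0017 -0.0007]
plan [  3.411 -10.566   6.442] -0.03
```

>>> play_rows(plan="3.4 -10.6 3.5 0;3.4 -10.6 3.5 0;3.4 -10.6 3.5 0;3.4 -10.6 3.5 0;3.4 -10.6 3.5 0")

```text
t: 2.98
tool_pos: [0.5526, 0.2581, 0.2019]
tool_rot: [[0.989, -0.148, -0.0], [-0.148, -0.989, 0.0], [-0.0, 0.0, -1.0]]
contact_force: [1.1, -1.1, -0.2]
gripper_width: 0.0855
```

```bash
python3 - <<'E'
from go import *
for n in("top","side"):
    cv2.imwrite(f"pics/{n}1.png",arm.capture(n)[:,:,::-1])
to(T(PC,[[.003,0,.13]])[0],-8.4)
a=cv2.imread("pics/top1.png")[150:270,170:330];b=cv2.imread("pics/side1.png")[70:220,220:400]
f=lambda z:cv2.resize(z,(400,300) if 0 else (z.shape[1]*3,z.shape[0]*3))
a=cv2.resize(a,(600,450));b=cv2.resize(b,(540,450))
cv2.imwrite("pics/z1.png",cv2.resize(np.hstack([a,b]),(798,315)))
E
```

```text
t 3.08 pos [0.553  0.2591 0.201 ] yaw -8.41 F [-1.1 -0.7 -0. ] w 0.0853 tilt [-0.001  0.001]
plan [0.017 0.101 2.841] -0.001
```

View pics/z1.png

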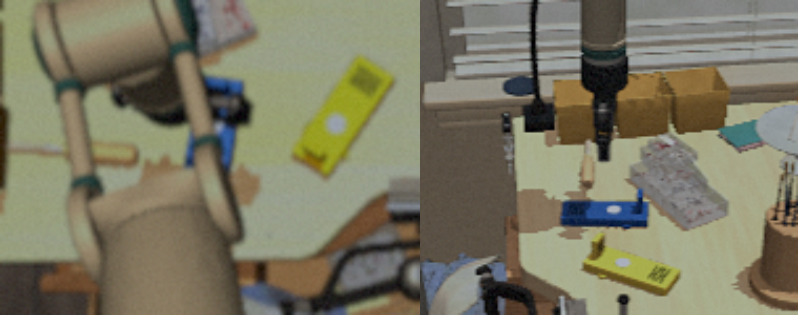

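```bash
python3 - <<'E'
from go import *
for l in(.0596,.0726,.054):
  for s in(-.05,.05): print(l,s,proj("side",[[.553+s*.147,.259+s*.99,.201-l]]).round(1))
b=cv2.imread("pics/side1.png")[110:190,270:350]
cv2.imwrite("pics/z2.png",cv2.resize(np.clip(b*1.8,0,255).astype(np.uint8),(640,640),interpolation=cv2.INTER_CUBIC)[:600])
E
```

```text
0.0596 -0.05 [[307.  147.6]]
0.0596 0.05 [[308.5 132.7]]
0.0726 -0.05 [[307.  150.9]]
0.0726 0.05 [[308.5 135.9]]
0.054 -0.05 [[306.9 146.2]]
0.054 0.05 [[308.5 131.4]]
```

View pics/z2.png

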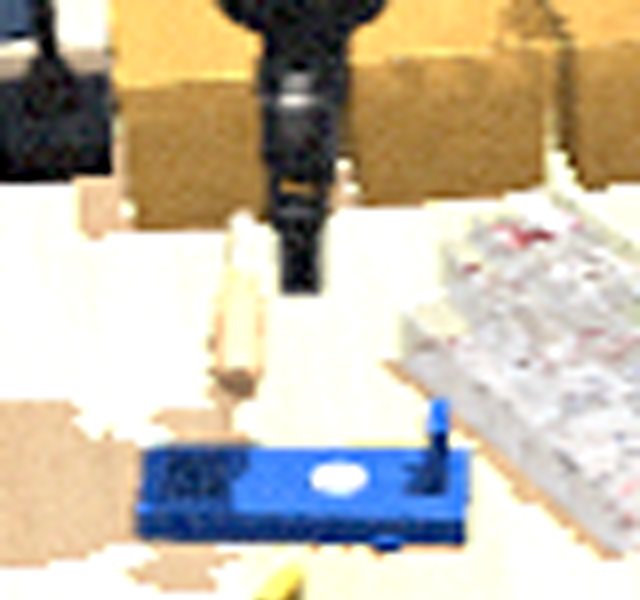

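>>> play_rows(plan="0 0.1 2.2 0;0 0.1 4 0;0 0.1 5 0;0 0.1 5.2 0;0 0.1 5.2 0")

```text
t: 3.7
tool_pos: [0.552, 0.2529, 0.0738]
tool_rot: [[0.989, -0.15, 0.001], [-0.15, -0.989, 0.0], [0.001, -0.0, -1.0]]
contact_force: [0.5, 0.1, -0.0]
gripper_width: 0.0853
```

>>> play_rows(plan="0 0 0 0;0 0 0 0;0 0 0 0;0 0 0 0", fingers=1, newtons=40)

```text
t: 4.2
tool_pos: [0.5526, 0.2537, 0.075]
tool_rot: [[0.989, -0.15, 0.004], [-0.15, -0.989, 0.001], [0.003, -0.002, -1.0]]
contact_force: [-0.2, 1.0, 7.0]
gripper_width: 0.0547
```

```bash
python3 - <<'E'
from go import *
st()
cv2.imwrite(f"pics/side2.png",arm.capture("side")[:,:,::-1])
b=cv2.imread("pics/side2.png")[120:200,260:360]
cv2.imwrite("pics/z3.png",cv2.resize(np.clip(b*1.8,0,255).astype(np.uint8),(750,600),interpolation=cv2.INTER_CUBIC))
E
```

```text
t 4.2 pos [0.5526 0.2537 0.075 ] yaw -8.6 F [-0.2  1.   7. ] w 0.0547 tilt [0.0035 0.0013]
```

View pics/z3.png

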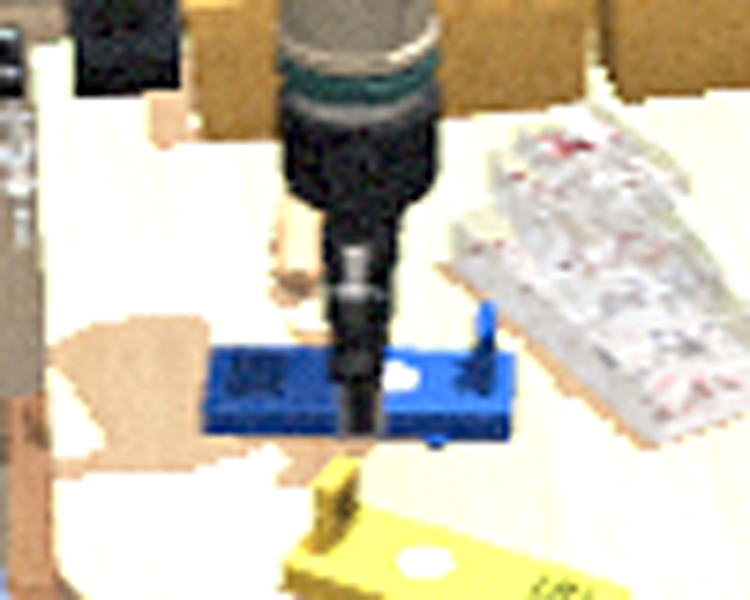

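>>> play_rows(plan="0 0 -0.5 0;0 0 -2.5 0;0 0 -5 0;0 0 -5 0;0 0 -5 0")

```text
t: 4.88
tool_pos: [0.5508, 0.2528, 0.1981]
tool_rot: [[0.989, -0.149, -0.001], [-0.149, -0.989, -0.001], [-0.001, 0.001, -1.0]]
contact_force: [-0.8, -0.1, -3.1]
gripper_width: 0.0547
```

```bash
python3 - <<'E'
from go import *
print(PT)
to(T(PT,[[.003,0,.2]])[0],-9.3)
E
```

```text
[ 0.59029113 -0.13187361 -0.1641249 ]
t 4.88 pos [0.5508 0.2528 0.1981] yaw -8.6 F [-0.8 -0.1 -3.1] w 0.0547 tilt [-0.0009 -0.0005]
plan [ 3.983 14.98  -0.069] 0.117
```

>>> play_rows(plan="0.6 2.3 0 0.1;1.2 4.6 0 0.1;1.8 6.9 0 0.1;2.4 9.2 0 0.1;3 11.5 0 0.1")

```text
t: 5.5
tool_pos: [0.5813, -0.044, 0.1958]
tool_rot: [[0.987, -0.16, -0.005], [-0.16, -0.987, 0.001], [-0.005, -0.0, -1.0]]
contact_force: [1.4, -0.2, -2.3]
gripper_width: 0.0548
```

>>> play_rows(plan="0.6 2 0 0;1 3 0 0;1 3.5 0 0;1 3.5 0 0")

```text
t: 6.0
tool_pos: [0.5922, -0.1326, 0.1967]
tool_rot: [[0.987, -0.161, -0.003], [-0.161, -0.987, 0.001], [-0.004, -0.001, -1.0]]
contact_force: [-1.3, -0.8, -2.3]
gripper_width: 0.0551
```

```bash
python3 - <<'E'
from go import *
to(T(PT,[[.003,0,.16]])[0],-9.3)
for n in("top","side"):
    cv2.imwrite(f"pics/{n}3.png",arm.capture(n)[:,:,::-1])
a=cv2.imread("pics/top3.png")[140:240,310:440];b=cv2.imread("pics/side3.png")[160:280,260:420]
a=cv2.resize(a,(390,300));b=cv2.resize(b,(400,300))
cv2.imwrite("pics/z4.png",np.clip(np.hstack([a,b])*1.6,0,255).astype(np.uint8))
E
```

```text
t 6.0 pos [ 0.5922 -0.1326  0.1967] yaw -9.25 F [-1.3 -0.8 -2.3] w 0.0551 tilt [-0.0034  0.0015]
plan [ 0.045 -0.013  1.467] 0.008
```

View pics/z4.png

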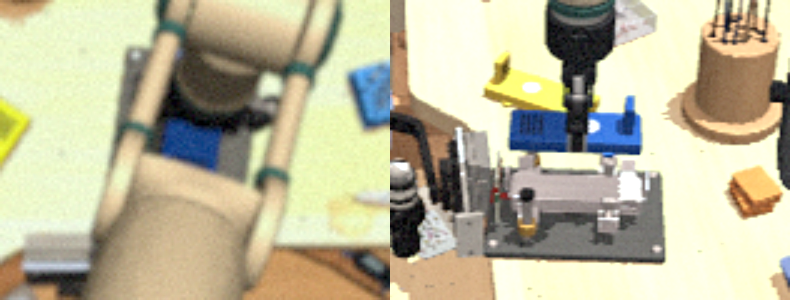

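```bash
python3 - <<'E'
from edge import *
ims={"side":cv2.imread('pics/side3.png')}
rb=lambda f:f[:,:,2]-f[:,:,0]
s=arm.observe();R=np.array(s['tool_rot']);p=np.array(s['tool_pos']);a=np.arctan2(R[1,0],R[0,0])
c=p[:2]-.003*np.array([np.cos(a),np.sin(a)])
z0=.1967-.075
V=lambda *a:np.array(a,float)
# front-facing (-y) vertical end edges and front long edges
segs=[(V(-.075,-.028,z0),V(-.075,-.028,z0+.018)),(V(.075,-.028,z0),V(.075,-.028,z0+.018)),(V(-.075,-.028,z0),V(-.015,-.028,z0)),(V(.05,-.028,z0),V(.073,-.028,z0)),(V(-.075,.028,z0+.018),V(-.02,.028,z0+.018)),(V(.055,-.01,z0+.022),V(.055,-.01,z0+.05)),(V(.065,-.01,z0+.022),V(.065,-.01,z0+.05))]
from scipy.ndimage import map_coordinates
g=rb(cv2.GaussianBlur(ims["side"],(0,0),.7).astype(float))
b=cv2.resize(ims["side"][180:240,290:370],(800,600),interpolation=cv2.INTER_CUBIC)
for sg in segs:
    P=[sg[0]*(1-t)+sg[1]*t for t in np.linspace(.1,.9,15)]
    q=proj("side",T([c[0],c[1],a],np.array(P)))
    d=q[-1]-q[0];d/=np.linalg.norm(d);nv=np.array([-d[1],d[0]]);ss=np.arange(-4,4.01,.1)
    pts=q[:,None]+ss[None,:,None]*nv
    v=map_coordinates(g,[pts[...,1],pts[...,0]],order=3).mean(0)
    dv=np.gradient(v); j=np.abs(dv).argmax(); print(sg[0].round(3),'nv',nv.round(2),'off',ss[j].round(1),round(dv[j],1))
    cv2.polylines(b,[np.round((q+.5-[290,180])*10).astype(int)],False,(0,0,255),1)
cv2.imwrite('pics/z5.png',b)
E
```

```text
[-0.075 -0.028  0.122] nv [ 1.   -0.02] off 0.7 -3.4
[ 0.075 -0.028  0.122] nv [1.   0.07] off -0.8 3.7
[-0.075 -0.028  0.122] nv [-0.03  1.  ] off -1.2 4.1
[ 0.05  -0.028  0.122] nv [-0.03  1.  ] off -0.9 4.8
[-0.075  0.028  0.14 ] nv [-0.03  1.  ] off -0.2 -8.2
[ 0.055 -0.01   0.144] nv [1.   0.05] off 3.8 -1.9
[ 0.065 -0.01   0.144] nv [1.   0.06] off 2.5 6.5
```

View pics/z5.png

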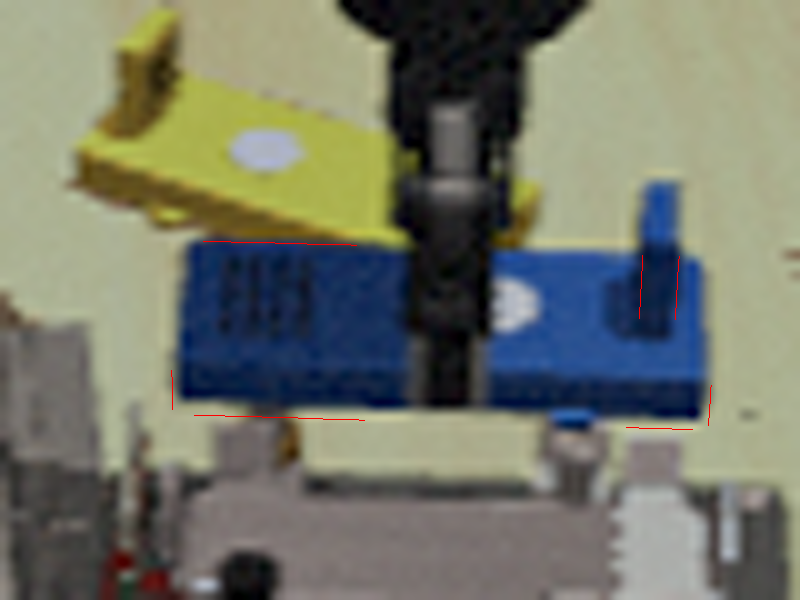

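>>> play_rows(plan="0 0 0.8 0;0 0 1.6 0;0 0 2.1 0;0 0 2.1 0;0 0 2.1 0")

```text
t: 6.72
tool_pos: [0.5939, -0.1325, 0.1463]
tool_rot: [[0.987, -0.159, 0.001], [-0.159, -0.987, -0.0], [0.001, 0.0, -1.0]]
contact_force: [0.0, -0.4, -3.1]
gripper_width: 0.0546
```

>>> play_rows(plan="0 0 0.1 0;0 0 0.2 0;0 0 0.2 0")

```text
t: 7.1
tool_pos: [0.5933, -0.1328, 0.1406]
tool_rot: [[0.987, -0.16, -0.0], [-0.16, -0.987, 0.0], [-0.0, 0.0, -1.0]]
contact_force: [0.2, 0.3, -2.3]
gripper_width: 0.055
```

```bash
python3 - <<'E'
from go import *
to(T(PT,[[.003,0,.135]])[0],-9.3)
for n in("side",):
    cv2.imwrite(f"pics/{n}4.png",arm.capture(n)[:,:,::-1])
b=cv2.imread("pics/side4.png")[200:260,290:370]
cv2.imwrite("pics/z6.png",np.clip(cv2.resize(b,(800,600),interpolation=cv2.INTER_CUBIC)*1.3,0,255).astype(np.uint8))
E
```

```text
t 7.1 pos [ 0.5933 -0.1328  0.1406] yaw -9.21 F [ 0.2  0.3 -2.3] w 0.055 tilt [-0.0003  0.    ]
plan [-0.003 -0.017  0.223] 0.015
```

View pics/z6.png

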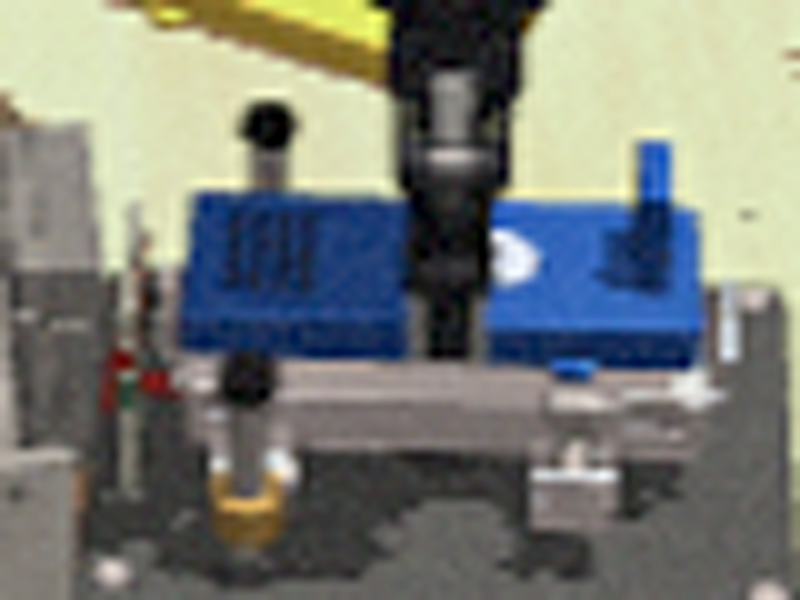

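The cover is level over the seat, between the end guides. I'll lower it gently until the lugs touch.

>>> play_rows(plan="0 0 0.06 0;0 0 0.12 0;0 0 0.12 0")

```text
t: 7.52
tool_pos: [0.5933, -0.1327, 0.1374]
tool_rot: [[0.987, -0.16, -0.0], [-0.16, -0.987, 0.0], [-0.0, 0.0, -1.0]]
contact_force: [0.2, -0.2, -1.5]
gripper_width: 0.0548
```

>>> play_rows(plan="0 0 0.06 0;0 0 0.12 0;0 0 0.12 0")

```text
t: 7.9
tool_pos: [0.5935, -0.1326, 0.1346]
tool_rot: [[0.987, -0.16, 0.0], [-0.16, -0.987, 0.0], [0.0, -0.0, -1.0]]
contact_force: [-0.5, 1.2, -1.4]
gripper_width: 0.0553
```

>>> play_rows(plan="0 0 0.06 0;0 0 0.1 0;0 0 0.1 0")

```text
t: 8.28
tool_pos: [0.5938, -0.1329, 0.1329]
tool_rot: [[0.987, -0.16, 0.001], [-0.16, -0.987, -0.001], [0.001, 0.0, -1.0]]
contact_force: [-0.3, 0.6, 4.0]
gripper_width: 0.0548
```

```bash
python3 - <<'E'
from go import *
st()
for n in("side",):
    cv2.imwrite(f"pics/{n}5.png",arm.capture(n)[:,:,::-1])
b=cv2.imread("pics/side5.png")[200:260,290:370]
cv2.imwrite("pics/z7.png",np.clip(cv2.resize(b,(800,600),interpolation=cv2.INTER_CUBIC)*1.3,0,255).astype(np.uint8))
E
```

```text
t 8.28 pos [ 0.5938 -0.1329  0.1329] yaw -9.2 F [-0.3  0.6  4. ] w 0.0548 tilt [ 0.0014 -0.0006]
```

View pics/z7.png

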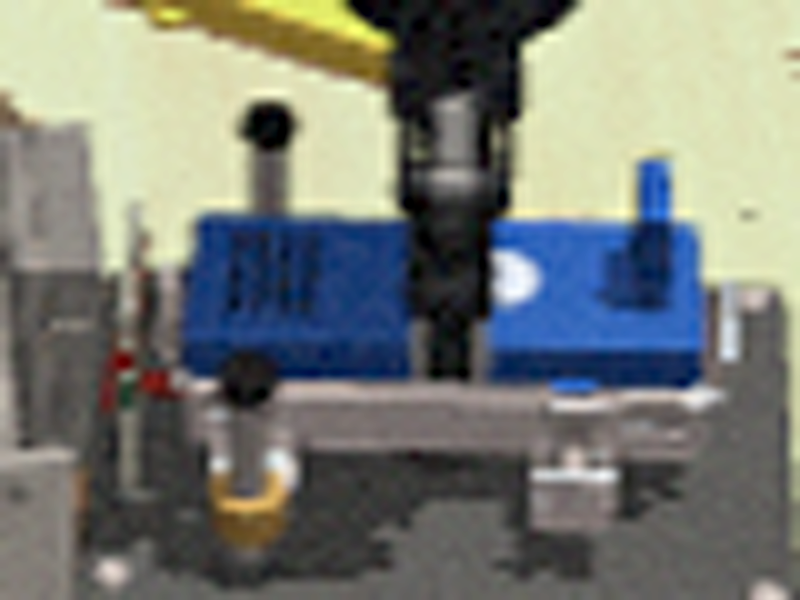

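>>> play_rows(plan="0 0 -0.04 0;0 0 -0.04 0")

```text
t: 8.57
tool_pos: [0.5938, -0.1329, 0.1331]
tool_rot: [[0.987, -0.16, 0.001], [-0.16, -0.987, -0.0], [0.001, 0.0, -1.0]]
contact_force: [1.2, 0.1, 1.4]
gripper_width: 0.055
```

>>> play_rows(plan="0 0 0 0;0 0 0 0;0 0 0 0;0 0 0 0", fingers=-1)

```text
t: 9.07
tool_pos: [0.5933, -0.1327, 0.133]
tool_rot: [[0.987, -0.16, -0.0], [-0.16, -0.987, -0.0], [-0.0, 0.0, -1.0]]
contact_force: [-0.2, -0.3, 0.6]
gripper_width: 0.0851
```

```bash
python3 - <<'E'
from go import *
st()
for n in("side",):
    cv2.imwrite(f"pics/{n}6.png",arm.capture(n)[:,:,::-1])
b=cv2.imread("pics/side6.png")[200:260,290:370]
cv2.imwrite("pics/z8.png",np.clip(cv2.resize(b,(800,600),interpolation=cv2.INTER_CUBIC)*1.3,0,255).astype(np.uint8))
E
```

```text
t 9.07 pos [ 0.5933 -0.1327  0.133 ] yaw -9.2 F [-0.2 -0.3  0.6] w 0.0851 tilt [-0.0004 -0.    ]
```

View pics/z8.png

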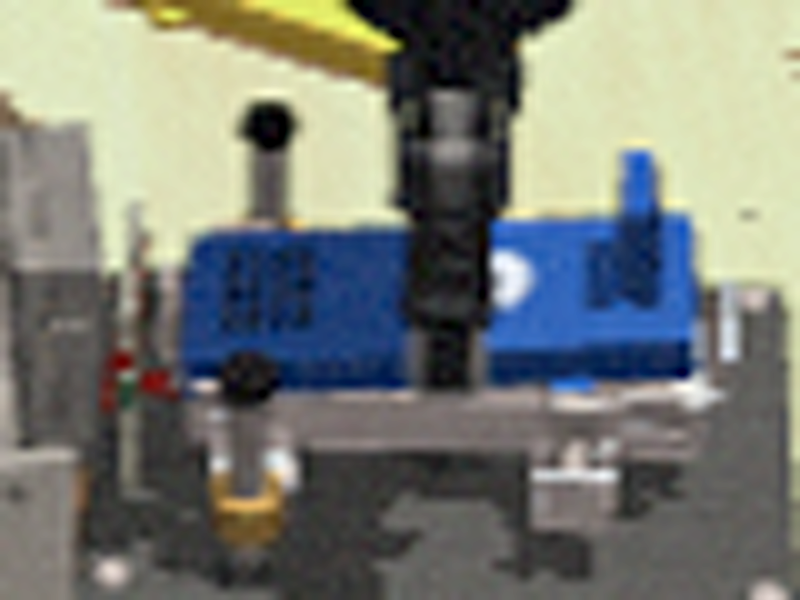

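>>> play_rows(plan="0 0 -0.6 0;0 0 -1.6 0;0 0 -1.6 0")

```text
t: 9.5
tool_pos: [0.595, -0.1332, 0.1761]
tool_rot: [[0.987, -0.16, 0.006], [-0.16, -0.987, -0.002], [0.006, 0.001, -1.0]]
contact_force: [0.7, 0.0, 0.4]
gripper_width: 0.0853
```

>>> play_rows(plan="0.48 0 0 0;0.48 0 0 0;0.48 0 0 0;0.48 0 0 0;0.48 0 0 0", fingers=1, newtons=60)

```text
t: 10.12
tool_pos: [0.605, -0.1346, 0.1729]
tool_rot: [[0.987, -0.16, -0.001], [-0.16, -0.987, 0.0], [-0.001, 0.0, -1.0]]
contact_force: [-0.2, 0.6, -0.4]
gripper_width: -0.0003
```

```bash
python3 - <<'E'
from go import *
to(T(PT,[[.015,0,.152]])[0],-9.3)
for n in("side","top"):
    cv2.imwrite(f"pics/{n}7.png",arm.capture(n)[:,:,::-1])
b=cv2.imread("pics/side7.png")[190:250,290:370]
a=cv2.imread("pics/top7.png")[150:225,340:400]
b=cv2.resize(b,(480,360),interpolation=cv2.INTER_CUBIC)
a=cv2.resize(a,(288,360),interpolation=cv2.INTER_CUBIC)
cv2.imwrite("pics/z9.png",np.clip(np.hstack([b,a])*1.3,0,255).astype(np.uint8))
E
```

```text
t 10.12 pos [ 0.605  -0.1346  0.1729] yaw -9.2 F [-0.2  0.6 -0.4] w -0.0003 tilt [-0.0006  0.0001]
plan [ 0.001 -0.01   0.837] 0.017
```

View pics/z9.png

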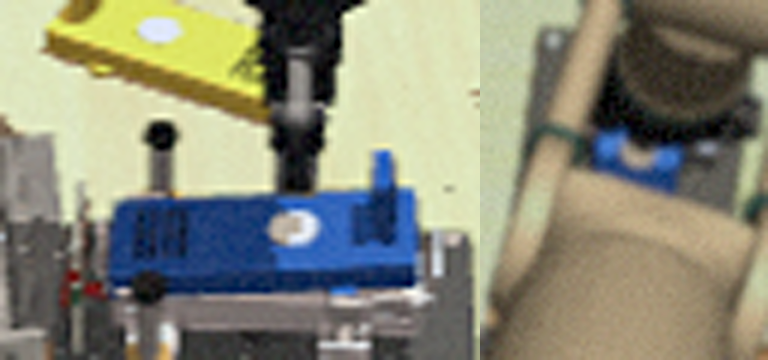

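>>> play_rows(plan="0 0 0.5 0;0 0 0.9 0;0 0 1.1 0;0 0 1.2 0;0 0 1.2 0")

```text
t: 10.85
tool_pos: [0.605, -0.1346, 0.1426]
tool_rot: [[0.987, -0.16, -0.001], [-0.16, -0.987, 0.0], [-0.001, -0.0, -1.0]]
contact_force: [0.1, 0.4, -0.5]
gripper_width: 0.0001
```

>>> play_rows(plan="0 0 0.06 0;0 0 0.12 0;0 0 0.12 0")

```text
t: 11.22
tool_pos: [0.6054, -0.1347, 0.1402]
tool_rot: [[0.987, -0.16, 0.0], [-0.16, -0.987, -0.0], [0.0, 0.0, -1.0]]
contact_force: [0.7, -0.9, 0.6]
gripper_width: -0.0001
```

>>> play_rows(plan="0 0 0.06 0;0 0 0.12 0;0 0 0.12 0")

```text
t: 11.6
tool_pos: [0.6054, -0.1347, 0.1386]
tool_rot: [[0.987, -0.16, 0.001], [-0.16, -0.987, -0.0], [0.001, 0.0, -1.0]]
contact_force: [-1.8, 0.6, 8.9]
gripper_width: -0.0001
```

```bash
python3 - <<'E'
from go import *
st()
for n in("side",):
    cv2.imwrite(f"pics/{n}8.png",arm.capture(n)[:,:,::-1])
b=cv2.imread("pics/side8.png")[200:260,290:370]
cv2.imwrite("pics/z10.png",np.clip(cv2.resize(b,(800,600),interpolation=cv2.INTER_CUBIC)*1.3,0,255).astype(np.uint8))
E
```

```text
t 11.6 pos [ 0.6054 -0.1347  0.1386] yaw -9.2 F [-1.8  0.6  8.9] w -0.0001 tilt [ 0.0011 -0.0005]
```

View pics/z10.png

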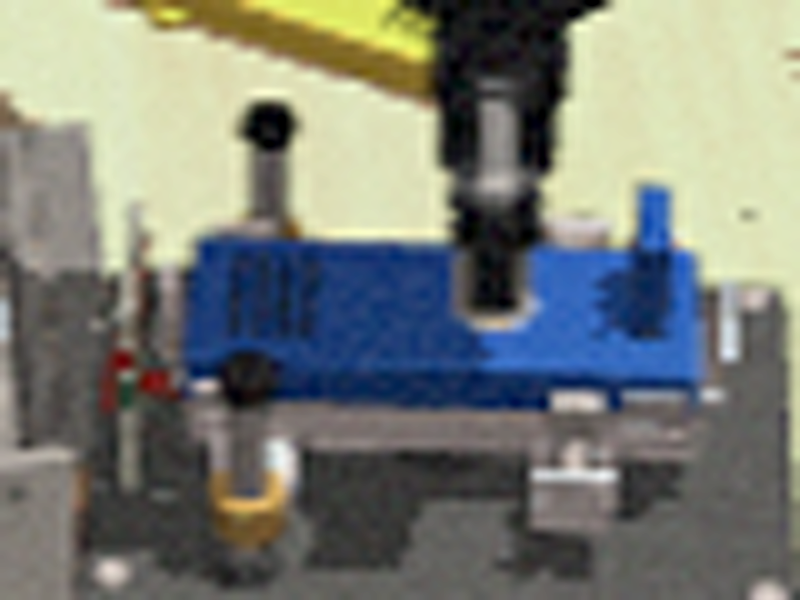

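It looks level now and the near lug is under its catch. I'll press a little harder to make sure.

>>> play_rows(plan="0 0 0.05 0;0 0 0.1 0;0 0 0.1 0")

```text
t: 12.02
tool_pos: [0.6054, -0.1347, 0.1385]
tool_rot: [[0.987, -0.16, 0.002], [-0.16, -0.987, -0.001], [0.002, 0.001, -1.0]]
contact_force: [-5.7, 0.2, 20.5]
gripper_width: -0.0001
```

>>> play_rows(plan="0 0 -0.6 0;0 0 -1.6 0;0 0 -2.6 0;0 0 -2.6 0")

```text
t: 12.52
tool_pos: [0.6064, -0.135, 0.2015]
tool_rot: [[0.987, -0.16, 0.004], [-0.16, -0.987, -0.002], [0.004, 0.001, -1.0]]
contact_force: [-0.8, 0.2, 0.4]
gripper_width: 0.0
```

```bash
python3 - <<'E'
from go import *
to(T(PT,[[.060,0,.190]])[0],-99.3)
print(np.round(arm.observe()['qpos'],1))
for n in("side","top"):
    cv2.imwrite(f"pics/{n}9.png",arm.capture(n)[:,:,::-1])
b=cv2.imread("pics/side9.png")[200:260,290:370]
cv2.imwrite("pics/z11.png",np.clip(cv2.resize(b,(800,600),interpolation=cv2.INTER_CUBIC)*1.3,0,255).astype(np.uint8))
E
```

```text
t 12.53 pos [ 0.6064 -0.135   0.2015] yaw -9.2 F [-0.8  0.2  0.4] w 0.0 tilt [ 0.0042 -0.0015]
plan [ 1.743 -0.014  0.469] 15.017
[-19.   23.6  89.4  -0.   66.7  80.2]
```

View pics/z11.png

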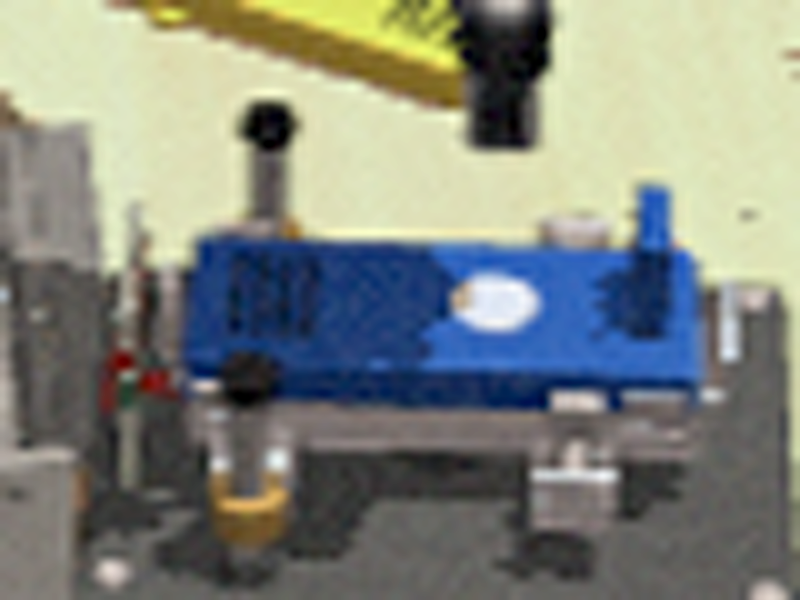

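>>> play_rows(plan="1.75 0 0 -1.7;1.75 0 0 -3.4;1.75 0 0 -5.1;1.75 0 0 -6.8;1.75 0 0 -8.5", fingers=-1)

```text
t: 13.25
tool_pos: [0.6477, -0.1414, 0.1975]
tool_rot: [[0.742, 0.671, -0.003], [0.671, -0.742, 0.001], [-0.002, -0.003, -1.0]]
contact_force: [0.0, 0.6, -0.4]
gripper_width: 0.0851
```

>>> play_rows(plan="0 0 0 -1.7;0 0 0 -3.4;0 0 0 -5.1;0 0 0 -6.5;0 0 0 -6.5")

```text
t: 13.88
tool_pos: [0.6478, -0.1414, 0.1978]
tool_rot: [[0.162, 0.987, -0.003], [0.987, -0.162, 0.001], [0.0, -0.003, -1.0]]
contact_force: [-0.3, 0.9, -0.4]
gripper_width: 0.0855
```

```bash
python3 - <<'E'
from go import *
to(T(PT,[[.060,0,.143]])[0],80.7)
print(np.round(arm.observe()['qpos'],1))
for n in("side",):
    cv2.imwrite(f"pics/{n}10.png",arm.capture(n)[:,:,::-1])
b=cv2.imread("pics/side10.png")[190:250,300:380]
cv2.imwrite("pics/z12.png",np.clip(cv2.resize(b,(800,600),interpolation=cv2.INTER_CUBIC)*1.3,0,255).astype(np.uint8))
E
```

```text
t 13.88 pos [ 0.6478 -0.1414  0.1978] yaw 80.7 F [-0.3  0.9 -0.4] w 0.0855 tilt [-0.003   0.0009]
plan [0.    0.077 2.193] 0.001
[-18.3  27.3  83.7  -0.   69.3  -9. ]
```

View pics/z12.png

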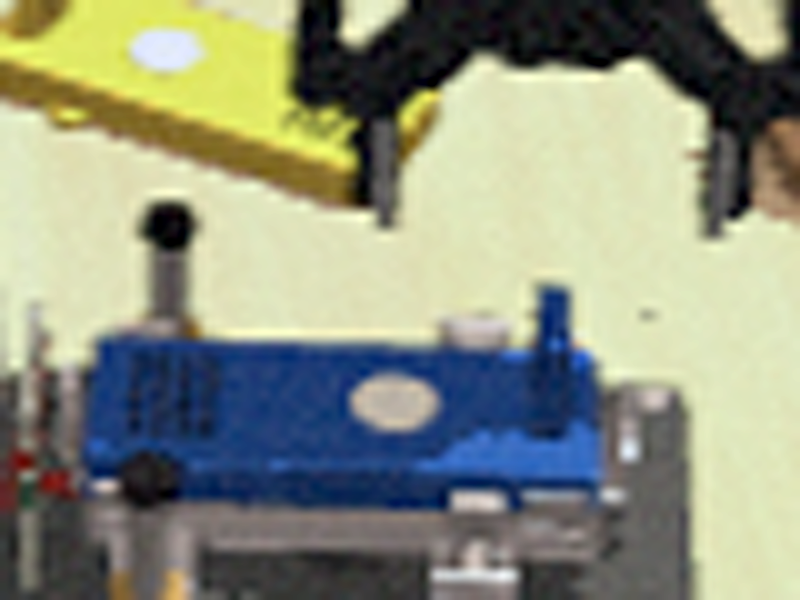

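>>> play_rows(plan="0 0.07 0.8 0;0 0.07 1.6 0;0 0.07 2.1 0;0 0.07 2.15 0;0 0.07 2.15 0")

```text
t: 14.55
tool_pos: [0.6505, -0.142, 0.1463]
tool_rot: [[0.16, 0.987, 0.001], [0.987, -0.16, -0.0], [-0.0, 0.001, -1.0]]
contact_force: [0.3, -0.3, -0.1]
gripper_width: 0.0854
```

>>> play_rows(plan="0 0 0 0;0 0 0 0;0 0 0 0;0 0 0 0;0 0 0 0", fingers=1, newtons=60)

```text
t: 15.18
tool_pos: [0.6505, -0.142, 0.1462]
tool_rot: [[0.16, 0.987, 0.001], [0.987, -0.16, -0.0], [-0.0, 0.001, -1.0]]
contact_force: [0.1, 0.4, 1.1]
gripper_width: 0.0091
```

```bash
python3 - <<'E'
from go import *
st()
for n in("side",):
    cv2.imwrite(f"pics/{n}11.png",arm.capture(n)[:,:,::-1])
b=cv2.imread("pics/side11.png")[200:260,290:370]
cv2.imwrite("pics/z13.png",np.clip(cv2.resize(b,(800,600),interpolation=cv2.INTER_CUBIC)*1.3,0,255).astype(np.uint8))
E
```

```text
t 15.18 pos [ 0.6505 -0.142   0.1462] yaw 80.79 F [0.1 0.4 1.1] w 0.0091 tilt [ 0.0009 -0.0002]
```

View pics/z13.png

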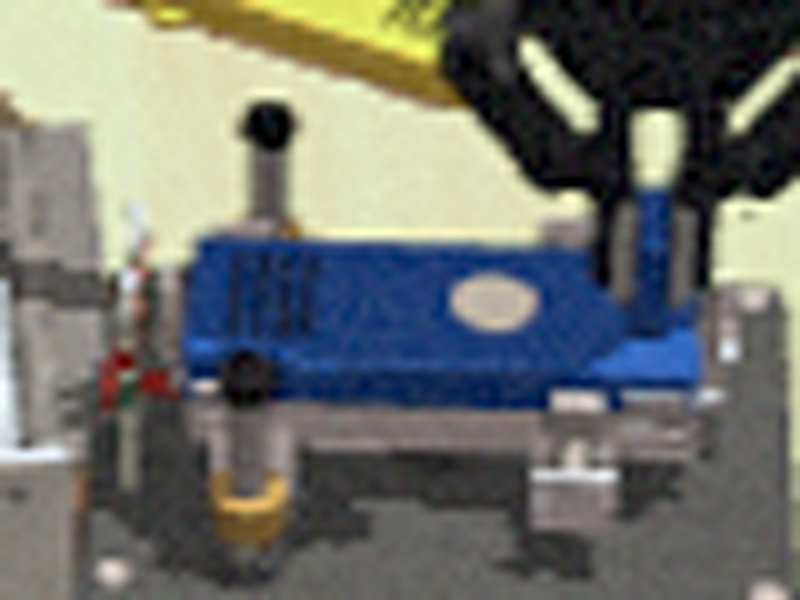

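>>> play_rows(plan="0 0 -0.06 0;0 0 -0.12 0;0 0 -0.2 0;0 0 -0.3 0;0 0 -0.4 0")

```text
t: 15.85
tool_pos: [0.6502, -0.1419, 0.1555]
tool_rot: [[0.16, 0.987, -0.0], [0.987, -0.16, 0.0], [0.0, -0.0, -1.0]]
contact_force: [2.8, -0.0, -10.2]
gripper_width: 0.0085
```

```bash
python3 - <<'E'
from go import *
st()
for n in("side",):
    cv2.imwrite(f"pics/{n}12.png",arm.capture(n)[:,:,::-1])
b=cv2.imread("pics/side12.png")[200:260,290:370]
cv2.imwrite("pics/z14.png",np.clip(cv2.resize(b,(800,600),interpolation=cv2.INTER_CUBIC)*1.3,0,255).astype(np.uint8))
E
```

```text
t 15.85 pos [ 0.6502 -0.1419  0.1555] yaw 80.8 F [  2.8  -0.  -10.2] w 0.0085 tilt [-0.0003  0.0001]
```

View pics/z14.png

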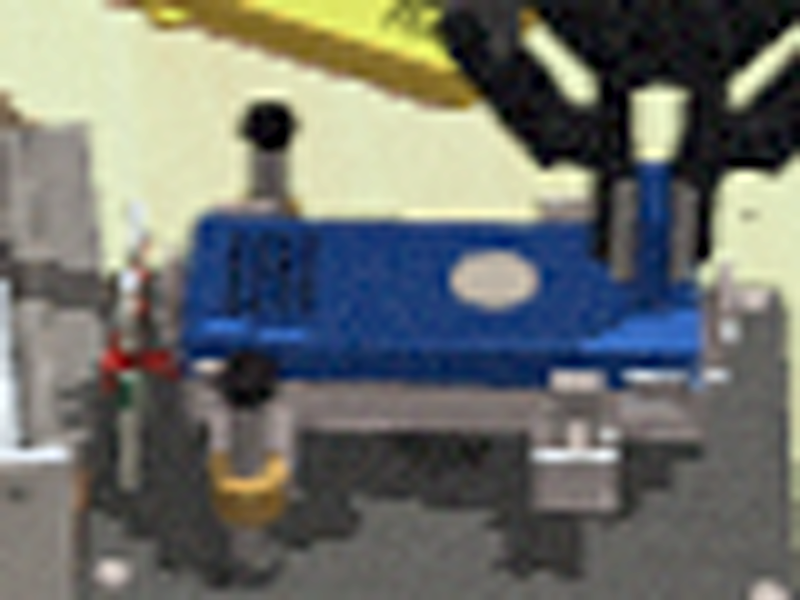

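>>> play_rows(plan="0 0 -0.08 0;0 0 -0.16 0;0 0 -0.25 0;0 0 -0.34 0;0 0 -0.42 0")

```text
t: 16.52
tool_pos: [0.6501, -0.1419, 0.1662]
tool_rot: [[0.16, 0.987, -0.0], [0.987, -0.16, 0.0], [0.0, -0.0, -1.0]]
contact_force: [3.6, -0.7, -13.8]
gripper_width: 0.009
```

>>> play_rows(plan="0 0 0 0")

```text
t: 16.65
tool_pos: [0.6501, -0.1419, 0.1663]
tool_rot: [[0.16, 0.987, -0.0], [0.987, -0.16, 0.0], [0.0, -0.0, -1.0]]
contact_force: [4.2, -0.0, -14.3]
gripper_width: 0.0087
```

```bash
python3 - <<'E'
from go import *
st()
for n in("side",):
    cv2.imwrite(f"pics/{n}13.png",arm.capture(n)[:,:,::-1])
b=cv2.imread("pics/side13.png")[200:260,290:370]
cv2.imwrite("pics/z15.png",np.clip(cv2.resize(b,(800,600),interpolation=cv2.INTER_CUBIC)*1.3,0,255).astype(np.uint8))
E
```

```text
t 16.65 pos [ 0.6501 -0.1419  0.1663] yaw 80.8 F [  4.2  -0.  -14.3] w 0.0087 tilt [-0.0001  0.    ]
```

View pics/z15.png

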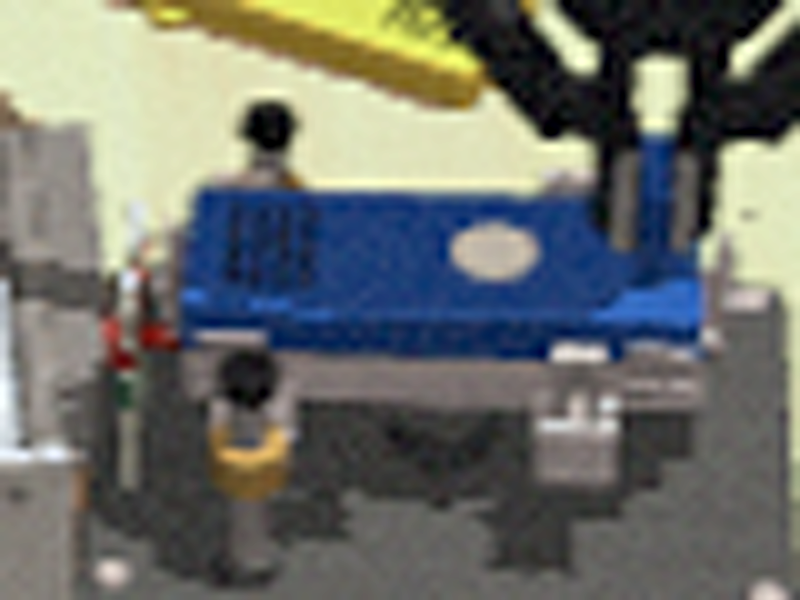

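>>> play_rows(plan="0 0 0 0;0 0 0 0;0 0 0 0;0 0 0 0;0 0 0 0")

```text
t: 17.32
tool_pos: [0.6501, -0.1419, 0.1664]
tool_rot: [[0.16, 0.987, -0.0], [0.987, -0.16, 0.0], [-0.0, -0.0, -1.0]]
contact_force: [4.3, -0.1, -14.5]
gripper_width: 0.0093
```

>>> play_rows(plan="0 0 0 0;0 0 0 0;0 0 0 0;0 0 0 0;0 0 0 0")

```text
t: 17.95
tool_pos: [0.6501, -0.1419, 0.1664]
tool_rot: [[0.16, 0.987, -0.0], [0.987, -0.16, -0.0], [-0.0, -0.0, -1.0]]
contact_force: [3.8, -0.6, -14.5]
gripper_width: 0.0089
```

>>> play_rows(plan="0 0 0.06 0;0 0 0.14 0;0 0 0.22 0;0 0 0.3 0;0 0 0.38 0")

```text
t: 18.58
tool_pos: [0.6502, -0.1419, 0.1571]
tool_rot: [[0.16, 0.987, 0.0], [0.987, -0.16, -0.0], [-0.0, 0.0, -1.0]]
contact_force: [2.6, -0.2, -9.8]
gripper_width: 0.0088
```

>>> play_rows(plan="0 0 0.08 0;0 0 0.16 0;0 0 0.23 0;0 0 0.29 0;0 0 0.34 0")

```text
t: 19.2
tool_pos: [0.6502, -0.1419, 0.1486]
tool_rot: [[0.16, 0.987, 0.0], [0.987, -0.16, -0.0], [-0.0, 0.0, -1.0]]
contact_force: [2.0, 0.3, -6.3]
gripper_width: 0.009
```

Held 1.3 s at about 20 mm. Now the last 2.5 mm down, slowly.

>>> play_rows(plan="0 0 0.02 0;0 0 0.04 0;0 0 0.06 0;0 0 0.07 0;0 0 0.08 0")

```text
t: 19.82
tool_pos: [0.6503, -0.1421, 0.1471]
tool_rot: [[0.16, 0.987, 0.001], [0.987, -0.16, -0.001], [-0.0, 0.001, -1.0]]
contact_force: [1.0, 1.2, -1.3]
gripper_width: 0.009
```

>>> play_rows(plan="0 0 0.01 0;0 0 0.02 0;0 0 0.02 0")

```text
t: 20.2
tool_pos: [0.6503, -0.1422, 0.1463]
tool_rot: [[0.16, 0.987, 0.001], [0.987, -0.16, -0.001], [-0.001, 0.001, -1.0]]
contact_force: [1.3, -0.1, -0.4]
gripper_width: 0.0089
```

>>> play_rows(plan="0 0 0 0;0 0 0 0;0 0 0 0;0 0 0 0;0 0 0 0", fingers=-1)

```text
t: 20.82
tool_pos: [0.6501, -0.1419, 0.1459]
tool_rot: [[0.16, 0.987, -0.0], [0.987, -0.16, -0.0], [-0.0, -0.0, -1.0]]
contact_force: [-0.3, 0.5, -0.2]
gripper_width: 0.0852
```

>>> play_rows(plan="0 0 -0.6 0;0 0 -2 0;0 0 -4 0;0 0 -5 0;0 0 -5 0")

```text
t: 21.45
tool_pos: [0.6513, -0.1422, 0.2747]
tool_rot: [[0.16, 0.987, 0.007], [0.987, -0.16, -0.002], [-0.001, 0.007, -1.0]]
contact_force: [-0.2, -0.8, 0.4]
gripper_width: 0.0856
```

```bash
python3 - <<'E'
from go import *
st()
for n in("side",):
    cv2.imwrite(f"pics/{n}14.png",arm.capture(n)[:,:,::-1])
b=cv2.imread("pics/side14.png")[200:260,290:370]
cv2.imwrite("pics/z16.png",np.clip(cv2.resize(b,(800,600),interpolation=cv2.INTER_CUBIC)*1.3,0,255).astype(np.uint8))
d=cv2.absdiff(cv2.imread("pics/side14.png"),cv2.imread("pics/side9.png"))[215:260,305:370]
print(d.mean())
E
```

```text
t 21.45 pos [ 0.6513 -0.1422  0.2747] yaw 80.8 F [-0.2 -0.8  0.4] w 0.0856 tilt [ 0.0066 -0.0022]
6.2802279202279205
```

View pics/z16.png

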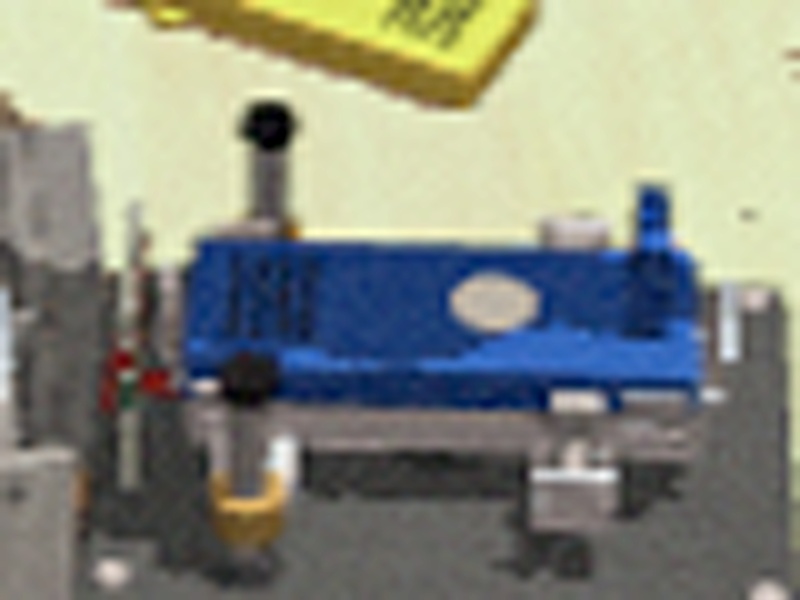

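The cover is level at its rest rows and still snapped on, the pointer is back at the bottom, and the gripper is clear.

>>> play_rows(plan="0 0 0 0;0 0 0 0;0 0 0 0")

```text
t: 21.88
tool_pos: [0.6499, -0.1419, 0.2698]
tool_rot: [[0.16, 0.987, -0.002], [0.987, -0.16, 0.001], [0.0, -0.002, -1.0]]
contact_force: [-0.9, -1.5, -0.1]
gripper_width: 0.085
```

```bash
python3 -c "
from cell import arm
print(arm.job_done())"
```

```text
the job is handed in; nothing more can be done
None
```

I handed the job in at 21.9 s with the blue cover snapped on the housing. I laid it loosely with the tab away from the scale, and it tilted on the catches as expected when I let go. I then pressed it home on the white spot with about 20 N.

I pulled it up by the tab about 20 mm, the middle of the green band, and held it there for 1.3 s. The wrist read about 14 N, which matches the spring. I then eased it back down until the force was near zero, let go and moved clear.

- **Last picture:** the side view shows the cover level, with its near lug under the catch and the carriage back at its rest height. The gripper is well above it.
- **Far catch:** only its top shows in the pictures. I take it to be snapped because the cover sits level and it held through the pull.
- **Pull height:** I worked this out from how far the arm rose and from the force, since the pointer is too small to read closely in the images. A rough check from the pictures gave about 21 mm.
- **Disagreement:** when I first gripped the cover, it was about 3 mm off my camera estimate in y and the fingertips pressed on the bench with about 7 N. The jaws centred it and nothing else was affected.

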